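# Free a jammed dropper bottle from its slanted rack

### The arm

A 6-joint arm with a two-finger parallel gripper is mounted at the origin on the work surface. World frame = base frame: x ahead of the robot, y to its left, z up, the work surface at z = 0. Lengths are in m, angles in rad, forces in N, time in s.
With the tool pointing down it reaches from about 0.425 to 0.925 m from the base axis. Payload 12.5 kg.
Tool frame: the origin (TCP) lies between the finger pads; the fingertips stand 8 mm ahead of it and the grasp point (between the pads) lies 11 mm behind it; z points along the fingers, y is the line along which they close (so a half turn about z gives the same grasp; the last joint's range is limited). The gripper opens to 85 mm and grips with 20 to 120 N. Pads are 22 mm wide; open, the fingers measure 114 mm over their backs; the gripper's body (76 mm by 85 mm) begins 54 mm behind the grasp point. The pads swing forward as they close: fully open they stand 13 mm farther back than shut.
Start: joints at [1.15, 0.491, 1.559, -0, 1.092, -0.106], TCP at [0.194, 0.594, 0.203] pointing down, gripper open.
Joint ranges: [-3.1, 3.1], [-0.84, 2.19], [0.05, 2.79], [-1.13, 4.28], [0.06, 2.93], [-2.69, 2.69]. Speed limits (rad/s): [2.22, 2.22, 2.79, 3.14, 3.14, 3.14].

### API

Orientations are given as a rotation vector (axis times angle).
In Python, from plant import observe, viewer, job gives the robot as it stands. The module is installed in compiled form; this text tells all that it offers.
- The arm moves only by the tool move_arm, never from a script. Its argument "steps" is text: rows parted by semicolons, each of 5 numbers parted by spaces: the shift along the world's x, y, z in mm, then the turn about the world's z in degrees, then the opening, from 0 (shut) to 1 (fully open). In form: dx dy dz twist claw; .... A call has 1 to 12 rows; each row shifts and turns the commanded pose from where the row before left it; what a row does not reach is not made up. A row lasts 1/12 s, in which the tool goes at most 41.7 mm and 7.16 degrees, less where a joint would pass 70% of its speed; a pose out of reach is approached as far as the arm can. A call with a gripper value outside its range is refused whole. The fingers move at their own pace and stop on an object; the grip force is fixed at half the most. Time passes only in rows, so rows that do not move let the fingers close. It gives the time, the measured TCP pose, the force, the opening and the grip force at its end, in the units of the state.
- observe(): the state, without advancing time (a new reading comes with each control period).
- viewer.get_image(name): name is "side" or "top"; returns a dict with "img" (400x640x3 uint8, red, green, blue), "vfov" (degrees; the focal length in pixels is half the picture's height over the tangent of half this angle, whatever the lens; pixels are square), "cx", "cy" (the principal point, pixels), "k1" (the pictures are not rectified: a ray, as slopes to the right and down, at radius r is drawn at 1 + k1 r^2 times it, then the intrinsics apply), "R" (3x3) and "t" (3): a world point X has camera coordinates R X + t. Camera axes: x right, y down, z forward; pixel columns grow to the right and rows downward; lengths in m; the calibration is good to about 2 mm. A picture is of the moment at which its call begins. There is no depth.
- job.job_done(): hands the job in; it is judged then, once.
The state is a dict: "time_s": time; "q": joint angles; "qd": joint speeds; "tau": joint torques, N m; "ee_pos": TCP position; "tool_rot": TCP orientation; "ft_force": force on the tool from outside, world axes, zero at the start; "wrist_torque": the same for the moment, N m; "finger_gap": finger opening in m; "grasp_force": force on a finger pad.
Only numpy, scipy, OpenCV 4.12 (cv2) and the standard library are available. Lean on these libraries where they do the work, as an engineer would, in place of code of your own. Each camera call takes 0.05 s, during which the arm holds its last target. There are 200 camera calls.

### The job

The square dropper bottle is jammed in the slanted rack: rock it from side to side until both stiff grip shoes have been pushed back clear of its shoulders, and do not drag it up before that. Then draw it out of the rack along its slant and stand it upright in the steel tray without dropping it, leaving the other things on the desk where they are.

Things in the scene. Friction and masses are not known exactly. Their poses are not given: they have to be found in the camera images.
- bottle: Amber bottle with a tall white cap, 145 mm long, about 0.2 kg. Origin: centre of its flat underside; z runs to the cap. Foot 44 (x) by 40 (y) mm up to z = 50; on the two y sides shoulders slope in at 45 degrees to z = 57; neck 26 by 26 mm to z = 85; cap 26 (x) by 30 (y) mm, z = 85 to 145. Starts fully down in the well, axes about parallel to the well's.
- cap (a point): Point on the bottle's axis inside the white cap, 118 mm from the underside: a good height to grip. Its axes are the bottle's. Gripped across its 30 mm (along y), the cap turns with the gripper, so the bottle can be rocked by tilting it.
- well: Slanted well in the fixed grey rack. Origin: centre of its floor, 46 mm above the desk; the bottle's underside rests there. z is the slant along which the bottle comes out, leaning 40 degrees from vertical toward the well's -x side, which faces roughly to the robot; y is level, to the left. 10 mm lips, 3 mm off the foot on the y sides, hold its bottom: it rocks about its underside toward +y or -y.
- rack: Grey fixed rack carrying the well. Origin: centre of its underside at the desk, yaw as the well. In the well's axes: front panel (-x) 50 mm high, back panel (+x) 28 mm, both 52 mm wide and 1.5 mm off the foot; two brackets, 12 mm thick, centred at y = +-62 mm, rise to z = 72 mm; nothing on the rack is higher; the shoes' rods stick out to y = +-98 mm. Foot plate 130 by 170 mm.
- shoe_left (a joint): Travel (m) of the shoe on the well's +y side: 0 fully in, 0.014 fully back. At 0 its round nose, 12 mm thick at well z = 60 mm, all but touches the neck and stops the shoulder rising. It slides along y with 22 N of dry friction, no spring, and stays put. Rocking the bottle toward +y pushes it back 4 to 6 mm per 0.1 rad (less with slip in the grip). The foot passes with both back 7 mm.
- shoe_right (a joint): The same for the shoe on the well's -y side, pushed back by rocking the bottle toward -y.
- tray: Fixed shallow square steel tray, 150 by 150 mm outside, walls 4 mm thick and 12 mm high. Origin: centre of its underside, on the desk; z up. Its inner floor is 4 mm above the origin.
- slide_box: Bystander: wooden microscope-slide box, 87 by 102 by 38 mm, loose. Origin: centre of its underside.
- jar: Bystander: clear glass jar with a steel lid, 64 mm across, 85 mm high, loose. Origin: centre of its underside.
- dish_stack: Bystander: stack of grey plastic culture dishes, 92 mm across, 51 mm high, one loose piece. Origin: centre of its underside.
There are look-alikes about, which are no part of the job. Of the things like the bottle, leave any that is pink, purple or turquoise; of the rest the smaller one is meant.

How it is judged:
On the way, in this order (a step that is already met when the one before it is completed fails the run):
1. the bottle has been rocked to one side and has pushed that side's shoe back at least 5 mm (((value of joint shoe_left above 0.005 m and y of cap in the frame of well above 0.008 m) or (value of joint shoe_right above 0.005 m and y of cap in the frame of well below -0.008 m))), for 0.05 s.
2. rocked to the other side too: both shoes are back at least 5 mm (value of joint each of shoe_left, shoe_right above 0.005 m), for 0.05 s.
3. the bottle is drawn out of the well, its underside at least 65 mm above the well's floor along the slant (z of bottle in the frame of well above 0.065 m), for 0.05 s.
At the end, for the whole second after the job is handed in: The bottle stands upright (within 0.08 rad) and at rest on the tray's inner floor (its underside within 3 mm of that floor, its centre within 55 mm of the tray's centre along each of the tray's axes) (angle between bottle's own z axis and vertical below 0.08 rad and x of bottle in the frame of tray between -0.055 and 0.055 m and y of bottle in the frame of tray between -0.055 and 0.055 m and z of bottle in the frame of tray between 0.001 and 0.007 m and linear speed of bottle below 0.02 m/s); the robot touches nothing.
It fails at once if the bottle is dragged up (more than 15 mm along the slant) while a shoe is still less than 4 mm back (z of bottle in the frame of well above 0.015 m and value of joint any of shoe_left, shoe_right below 0.004 m).
It fails at once if the bottle is dropped (moves faster than 0.45 m/s while the fingers do not touch it) (contact force between the fingers and bottle below 0.1 N and linear speed of bottle above 0.45 m/s).
It fails at once if a bystander (slide box, jar or dish stack) is moved more than 20 mm (distance of any of slide_box, jar, dish_stack from where it was at the start of the episode above 0.02 m).
It also fails if it takes over 56 s, if anything falls off the work surface, if the arm or the gripper's body presses on something with over 40 N, if the wrist force passes 120 N, or if a joint passes its speed limit or range.

## Working session

There is one attempt and no reset: what is moved stays moved. The work goes in short steps, Python scripts to look and compute and a tool call to move; the robot and the scene stay as the last step left them, time stands still between calls to the robot, and variables do not carry over. Pictures are saved under pics/ and viewed, at most 10 in all, crops included, and the job is handed in when it is done.

Besides the shell and the picture viewer there is one more tool, called after "Request:" by a JSON object that holds its "op" and its "data", one argument or row to a line. move_arm: Moves the arm, as the interface text tells. Its arguments: {"type":"object","properties":{"steps":{"type":"string"}},"required":["steps"]}

```bash
mkdir -p pics; cat > h.py <<'E'
import numpy as np, cv2
from plant import observe, viewer, job
def get(n,name):
    d=viewer.get_image(n); cv2.imwrite(f'pics/{name}.png',d['img'][:,:,::-1]); np.save(f'pics/{name}.npy',d,allow_pickle=True); return d
def load(name): return np.load(f'pics/{name}.npy',allow_pickle=True).item()
def K(d):
    f=200/np.tan(np.radians(d['vfov'])/2); return np.array([[f,0,d['cx']],[0,f,d['cy']],[0,0,1.]])
def dist(d): return np.array([d['k1'],0,0,0.])
def ray(d,uv):
    p=cv2.undistortPoints(np.array([[uv]],float),K(d),dist(d))[0,0]
    R=np.array(d['R']);t=np.array(d['t']); return -R.T@t, R.T@np.array([p[0],p[1],1])
def atz(d,uv,z):
    c,r=ray(d,uv); return c+r*(z-c[2])/r[2]
def proj(d,X):
    R=np.array(d['R']);t=np.array(d['t'],float)
    return cv2.projectPoints(np.atleast_2d(X).astype(float),cv2.Rodrigues(R)[0],t,K(d),dist(d))[0][:,0]
def tri(d1,u1,d2,u2):
    c1,r1=ray(d1,u1);c2,r2=ray(d2,u2)
    s=np.linalg.lstsq(np.stack([r1,-r2],1),c2-c1,rcond=None)[0]
    a=c1+r1*s[0];b=c2+r2*s[1]; return (a+b)/2,np.linalg.norm(a-b)
E
python3 - <<'E'
from h import *
for n in('top','side'):
    d=get(n,n+'0'); print(n,d['vfov'],d['k1'],-np.array(d['R']).T@d['t'],np.array(d['R'])[2])
print(observe())
E
```

```text
top 49.20113912069419 -0.05471478133024381 [ 0.36037646 -0.00906079  1.50554959] [ 0.12024099  0.01758677 -0.99258894]
side 44.62233689675977 -0.0053445166401634445 [ 0.02678582 -0.85601289  0.79188908] [ 0.42335104  0.71639695 -0.55457128]
{'time_s': 0.1, 'q': array([ 1.15038140e+00,  4.91523901e-01,  1.55941398e+00, -1.28948814e-05,
        1.09169260e+00, -1.05586309e-01]), 'qd': array([-0.00074647, -0.00063381, -0.00171407, -0.0011376 ,  0.0005557 ,
       -0.00140728]), 'tau': array([ 5.24894247e-03, -6.19443512e+01, -2.62030149e+01, -5.66675965e-06,
        2.87174567e-03,  2.06836899e-05]), 'ee_pos': array([0.19340942, 0.59407177, 0.20256212]), 'tool_rot': array([-4.92441952e-01, -3.10249529e+00,  1.57870330e-03]), 'ft_force': array([-0.09198239, -0.98697251,  1.12602124]), 'wrist_torque': array([-0.00892579,  0.01168363, -0.01559169]), 'grasp_force': 0.0, 'finger_gap': 0.08514108148327273}
```

View pics/top0.png

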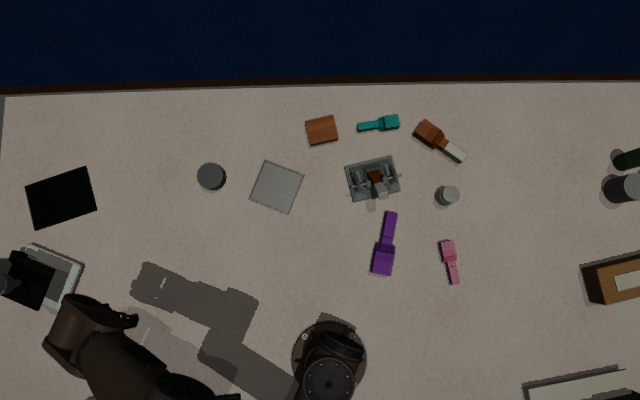

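View pics/side0.png

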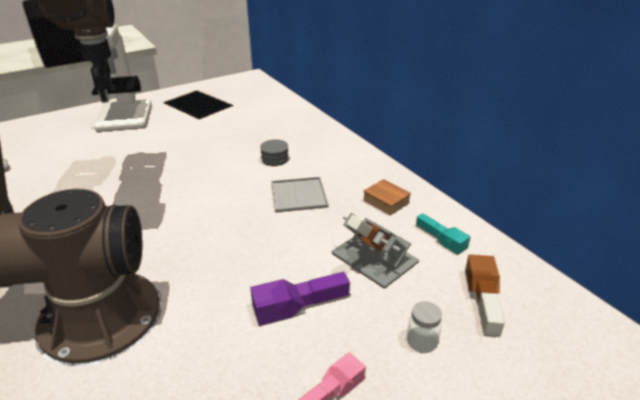

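The top view shows the jammed amber bottle in the grey rack near (375,178), the tray near (277,187), and the larger amber look-alike lying at (440,140). The side view shows the rack at (375,245) and the tray at (300,194). I'll enlarge the rack and tray.

```bash
python3 - <<'E'
from h import *
a=load('top0')['img'][140:220,240:410,::-1]; b=load('side0')['img'][165:290,262:427,::-1]
a=cv2.resize(a,None,fx=4.7,fy=4.7,interpolation=cv2.INTER_CUBIC);b=cv2.resize(b,None,fx=4.7,fy=4.7,interpolation=cv2.INTER_CUBIC)
def grid(im,u0,v0,s):
    for u in range(u0//10*10+10,u0+int(im.shape[1]/s)+1,10):
        x=int((u-u0+.5)*s); cv2.line(im,(x,0),(x,6),(0,255,255),1); cv2.putText(im,str(u),(x-10,18),0,.35,(0,0,255),1)
    for v in range(v0//10*10+10,v0+int(im.shape[0]/s)+1,10):
        y=int((v-v0+.5)*s); cv2.line(im,(0,y),(6,y),(0,255,255),1); cv2.putText(im,str(v),(8,y+4),0,.35,(0,0,255),1)
    return im
cv2.imwrite('pics/ca.png',grid(np.clip(a*1.4,0,255).astype('uint8'),240,140,4.7));cv2.imwrite('pics/cb.png',grid(np.ascontiguousarray(b),262,165,4.7))
E
```

```text
(no output)
```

View pics/ca.png

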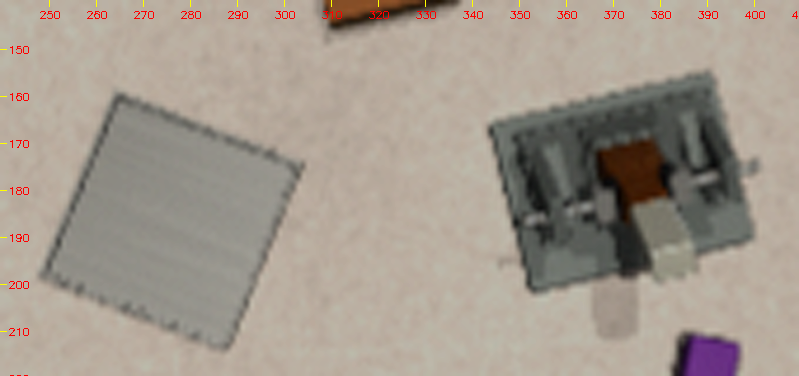

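View pics/cb.png

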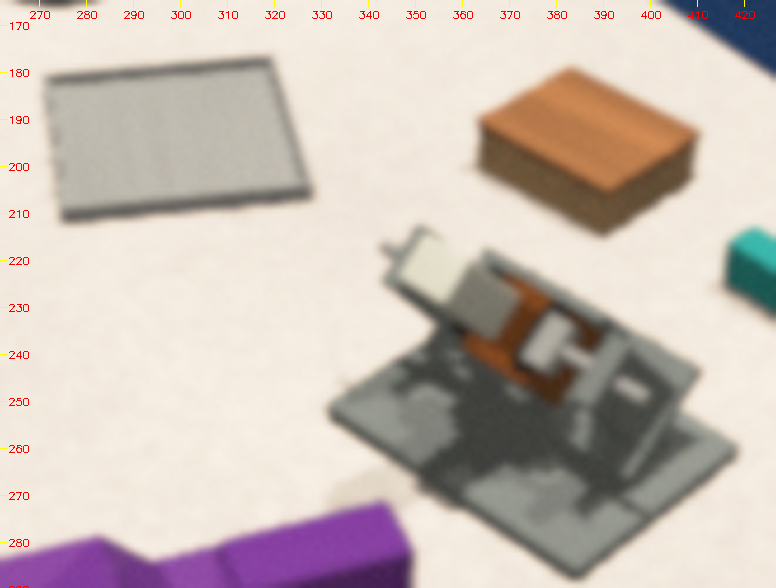

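```bash
cat > fit.py <<'E'
from h import *
from scipy.optimize import least_squares
T=load('top0');S=load('side0')
def Rz(a): c,s=np.cos(a),np.sin(a); return np.array([[c,-s,0],[s,c,0],[0,0,1]])
def rect(p,L,W,z): # x,y,yaw
    return np.array([[sx*L/2,sy*W/2,z] for sx,sy in((1,1),(1,-1),(-1,-1),(-1,1))])@Rz(p[2]).T+[p[0],p[1],0]
def fit(L,W,z0,top,side,freez):
    def f(q):
        P=rect(q,L,W,q[3] if freez else z0)
        r=[proj(T,P)-top]
        for i,uv in side: r.append((proj(S,P[i])-uv))
        return np.concatenate([x.ravel() for x in r])
    p0=np.mean([atz(T,u,z0) for u in top],0)
    return least_squares(f,[p0[0],p0[1],-.1 if freez else -.3,z0])
if __name__=='__main__':
    r=fit(.13,.17,.008,np.array([(344,166),(391,155),(400,190.5),(353,201.5)],float),[(3,(332,253)),(2,(384,287)),(1,(418,260))],1)
    print('rack',r.x,r.fun.round(1))
    r=fit(.15,.15,.012,np.array([(265,159.5),(304,175),(287.5,214),(248.5,199)],float),[(3,(274.5,211.5)),(0,(271.5,181)),(1,(319.5,177)),(2,(328,206.5))],0)
    print('tray',r.x,r.fun.round(1))
E
python3 fit.py
```

```text
rack [ 0.60725094 -0.16212819  0.21892982  0.00721002] [-0.6  0.1 -0.3 -0.2  0.2  0.2 -0.6  0.7 -1.4 -1.2  0.6  0.7  1.6  0.5]
tray [0.58485579 0.16915663 0.37622297 0.012     ] [-16.6  15.4 -15.8 -16.5  17.  -16.1  15.6  15.5 -12.5 -16.2  23.7  -7.7
  15.7  12.4 -24.9   7.5]
```

```bash
cat > w.py <<'E'
from fit import *
def well(rx,ry,yaw,off):
    a=np.radians(40); A=np.array([[np.cos(a),0,-np.sin(a)],[0,1,0],[np.sin(a),0,np.cos(a)]])  # columns: x,y,z of well
    return Rz(yaw)@A, np.array([rx,ry,.046])+Rz(yaw)@[off,0,0]
E
sed -i 's/-.1 if freez else -.3/.2 if freez else -.38/' fit.py; python3 fit.py; python3 - <<'E'
from w import *
rx,ry,yaw=.60725,-.1621,.219
def pts(off):
    R,o=well(rx,ry,yaw,off); return lambda L:o+np.array(L)@R.T
C=[[sx*.013,sy*.015,z] for z in(.145,.085) for sx,sy in((1,1),(1,-1),(-1,-1),(-1,1))]
for off in (0,.02,.04): print(off,proj(T,pts(off)(C)).round(0).tolist(),proj(S,pts(off)(C)).round(0).tolist())
E
```

```text
rack [ 0.60725094 -0.16212819  0.21892982  0.00721002] [-0.6  0.1 -0.3 -0.2  0.2  0.2 -0.6  0.7 -1.4 -1.2  0.6  0.7  1.6  0.5]
tray [0.58485562 0.16915635 0.37626646 0.012     ] [-16.6  15.4 -15.8 -16.5  17.  -16.1  15.6  15.5 -12.5 -16.2  23.7  -7.7
  15.7  12.4 -24.9   7.5]
0 [[379.0, 197.0], [388.0, 195.0], [389.0, 201.0], [380.0, 204.0], [374.0, 187.0], [383.0, 185.0], [384.0, 192.0], [375.0, 194.0]] [[348.0, 215.0], [359.0, 221.0], [352.0, 231.0], [342.0, 225.0], [360.0, 224.0], [370.0, 230.0], [363.0, 240.0], [353.0, 234.0]]
0.02 [[377.0, 191.0], [386.0, 188.0], [387.0, 195.0], [378.0, 198.0], [372.0, 181.0], [382.0, 179.0], [382.0, 186.0], [373.0, 188.0]] [[355.0, 211.0], [365.0, 217.0], [359.0, 227.0], [348.0, 221.0], [365.0, 221.0], [376.0, 226.0], [369.0, 236.0], [359.0, 230.0]]
0.04 [[375.0, 184.0], [385.0, 182.0], [386.0, 189.0], [376.0, 191.0], [371.0, 175.0], [380.0, 173.0], [381.0, 180.0], [372.0, 182.0]] [[361.0, 208.0], [371.0, 213.0], [365.0, 223.0], [354.0, 217.0], [371.0, 217.0], [381.0, 223.0], [375.0, 232.0], [365.0, 226.0]]
```

```bash
sed -i 's/\[(3,(274.5,211.5)),(0,(271.5,181)),(1,(319.5,177)),(2,(328,206.5))\]/[(2,(274.5,211.5)),(3,(271.5,181)),(0,(319.5,177)),(1,(328,206.5))]/' fit.py; python3 fit.py; python3 - <<'E'
from w import *
rx,ry,yaw=.60725,-.1621,.219
C=np.array([[sx*.013,sy*.015,.145] for sx,sy in((1,1),(1,-1),(-1,-1),(-1,1))]+[[.013,.015,.085],[.013,-.015,.085]])
def f(q):
    R,o=well(rx,ry,yaw,q[0]); o=o+R[:,1]*q[1]; P=o+C@R.T
    return np.concatenate([(proj(S,P[:4])-[(352,214),(362,220),(355,231),(344,224)]).ravel(),(proj(T,P[2:])-[(390,196.5),(381,199),(374,184),(384,181)]).ravel()])
r=least_squares(f,[0,0]);print(r.x,r.fun.round(1))
R,o=well(rx,ry,yaw,r.x[0]);o=o+R[:,1]*r.x[1];print('well',o,'cap',o+R[:,2]*.118,'yaxis',R[:,1],'slant',R[:,2])
E
```

```text
rack [ 0.60725094 -0.16212819  0.21892982  0.00721002] [-0.6  0.1 -0.3 -0.2  0.2  0.2 -0.6  0.7 -1.4 -1.2  0.6  0.7  1.6  0.5]
tray [ 0.58260597  0.16812383 -0.39951433  0.012     ] [ 0.1 -0.2  0.8  0.   0.8  1.  -0.2 -0.1 -0.2 -1.3 -1.   0.1  0.7 -0.
  0.4 -1.1]
[ 0.00876542 -0.00305523] [ 0.3 -0.   0.7 -0.   1.  -0.8  1.7  0.  -0.8  2.  -1.1  1.8  0.2  0.2
 -0.7  1. ]
well [ 0.61646982 -0.16317794  0.046     ] cap [ 0.54243252 -0.17965639  0.13639324] yaxis [-0.21725362  0.97611519  0.        ] slant [-0.62743475 -0.13964793  0.76604444]
```

Request:
{"op": "move_arm", "data": {
  "steps": "31 -25 1 2 1;31 -25 1 2 1;31 -25 1 2 1;31 -25 1 2 1;31 -25 1 2 1;31 -25 1 2 1;31 -25 1 2 1;31 -25 1 2 1;6.5 -38 0 2 1;6.5 -38 0 2 1;6.5 -38 0 2 1;6.5 -38 0 2 1"
}}

```text
time_s: 1.1
ee_pos: [0.4674, 0.2405, 0.2108]
tool_rot: [0.166, -3.137, 0.0]
ft_force: [1.6, 0.1, -1.1]
finger_gap: 0.0856
grasp_force: 0.0
```

Request:
{"op": "move_arm", "data": {
  "steps": "6 -35 0 0.5 1;6 -35 0 0.5 1;6 -35 0 0.5 1;6 -35 0 0.5 1;6 -35 0 0.5 1;6 -35 0 0.5 1;6 -35 0 0.5 1;6 -35 0 0.5 1;6 -35 0 0.5 1;6 -35 0 0.5 1;6 -35 0 0.5 1;0 0 0 0 1"
}}

```text
time_s: 2.1
ee_pos: [0.5342, -0.1477, 0.2106]
tool_rot: [-0.309, 3.126, -0.001]
ft_force: [-1.0, 0.2, -0.9]
finger_gap: 0.0855
grasp_force: 0.0
```

Request:
{"op": "move_arm", "data": {
  "steps": "3 -16 0 1.2 1;4.5 -16 -10 0 1;0 0 -20 0 1;0 0 0 0 1"
}}

```text
time_s: 2.43
ee_pos: [0.5398, -0.1749, 0.1775]
tool_rot: [0.344, -3.118, -0.004]
ft_force: [-0.1, -0.2, -0.0]
finger_gap: 0.0853
grasp_force: 0.0
```

```bash
python3 - <<'E'
from h import *
T=get('top','t1');S=get('side','s1');print(observe()['ee_pos'])
a=cv2.resize(T['img'][150:230,330:430,::-1],None,fx=5,fy=5,interpolation=cv2.INTER_CUBIC);b=cv2.resize(S['img'][150:310,290:450,::-1],None,fx=3.5,fy=3.5,interpolation=cv2.INTER_CUBIC)
im=np.zeros((560,800,3),'uint8');h=int(400*240/500);im[:192,:240]=cv2.resize(a,(240,192));im[:560,240:800]=b
cv2.imwrite('pics/c1.png',im)
E
```

```text
[ 0.54071796 -0.17447537  0.18035516]
```

View pics/c1.png

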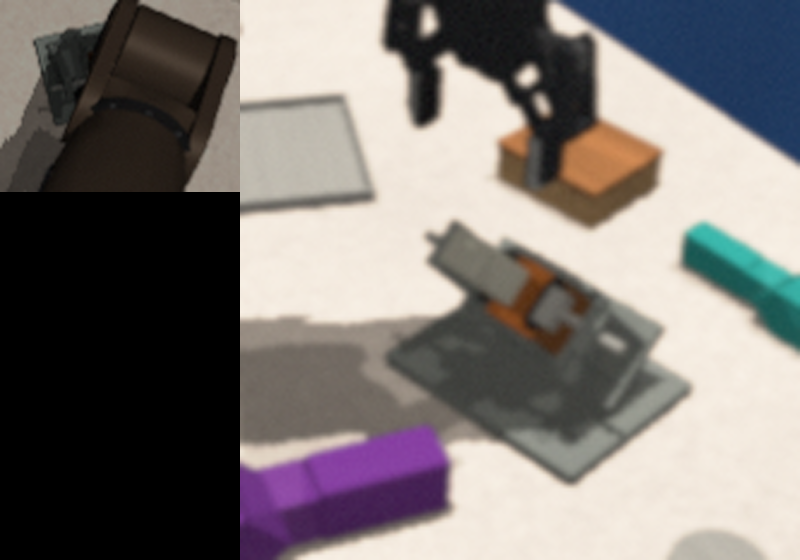

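The enlarged side view shows the cap outline at about (351,213), (374,227), (361,236) and (344,225), which matches the model. The open fingers straddle it from above. I'll lower and grip.

Request:
{"op": "move_arm", "data": {
  "steps": "2 -5 -15 0 1;0 0 -20 0 1;0 0 -20 0 1;0 0 0 0 1;0 0 0 0 1"
}}

```text
time_s: 2.95
ee_pos: [0.5431, -0.1793, 0.1265]
tool_rot: [0.347, -3.122, -0.001]
ft_force: [-1.1, 0.9, 0.4]
finger_gap: 0.0854
grasp_force: 0.0
```

```bash
python3 - <<'E'
from h import *
S=get('side','s2');T=get('top','t2');print(observe()['ee_pos'],observe()['ft_force'])
cv2.imwrite('pics/c2.png',cv2.resize(S['img'][150:290,290:450,::-1],None,fx=4,fy=4,interpolation=cv2.INTER_CUBIC))
E
```

```text
[ 0.54370038 -0.17970467  0.12761219] [ 1.32775637  0.68404885 -0.01528683]
```

View pics/c2.png

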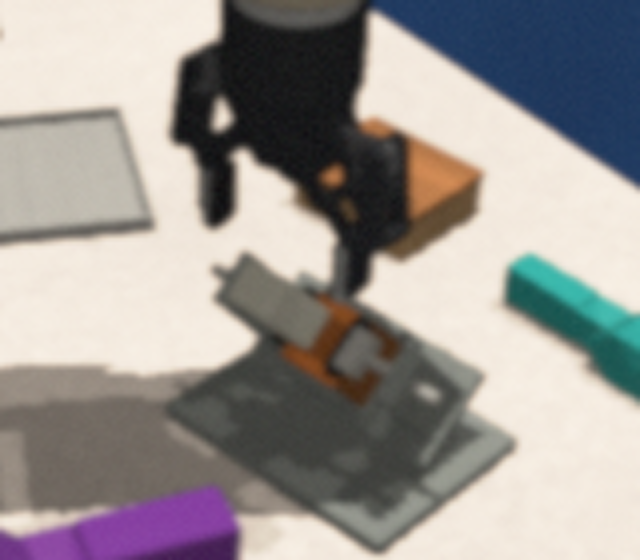

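```bash
python3 - <<'E'
from h import *
S=load('s2')
p=np.array([.5434,-.1795,.127]);y=np.array([-.217,.976,0])
for dz in(.013,.005,-.008): print(dz,proj(S,[p+[0,0,dz],p+[0,0,dz]+y*.0425,p+[0,0,dz]-y*.0425]).round(1).tolist())
print(proj(S,[.5424,-.1797,.1364]))
E
```

```text
0.013 [[359.6, 224.7], [345.4, 216.4], [374.4, 233.5]]
0.005 [[359.4, 227.6], [345.3, 219.2], [374.2, 236.4]]
-0.008 [[359.1, 232.3], [345.1, 223.8], [373.8, 241.1]]
[[359.16601    226.21671643]]
```

```bash
python3 - <<'E'
from h import *
S=load('side0');T=load('top0')
p=np.array([.1934,.5941,.2026]);y=np.array([.31,.951,0])
for d in(S,T): print([proj(d,[p+[0,0,dz]-y*s for s in(-.0425,0,.0425)]).round(1).tolist() for dz in (.005,.04,.2)], proj(d,[[0,0,0],[0,0,.1]]).round().tolist())
a=cv2.resize(S['img'][20:145,50:190,::-1],(560,500),interpolation=cv2.INTER_CUBIC);b=cv2.resize(T['img'][230:330,0:60,::-1],(240,400),interpolation=cv2.INTER_CUBIC)
im=np.zeros((500,800,3),'uint8');im[:,:560]=a;im[:400,560:]=np.clip(b*2.,0,255)
cv2.imwrite('pics/c3.png',np.clip(im*1.5,0,255).astype('uint8'))
E
```

```text
[[[112.0, 102.1], [110.4, 107.7], [108.7, 113.6]], [[109.2, 91.1], [107.5, 96.6], [105.7, 102.3]], [[95.5, 37.0], [93.3, 41.4], [91.0, 46.0]]] [[100.0, 314.0], [88.0, 280.0]]
[[[113.8, 305.4], [126.8, 309.8], [139.9, 314.3]], [[108.0, 306.8], [121.3, 311.4], [134.8, 316.1]], [[77.0, 314.5], [92.0, 319.9], [107.2, 325.2]]] [[328.0, 359.0], [328.0, 367.0]]
```

View pics/c3.png

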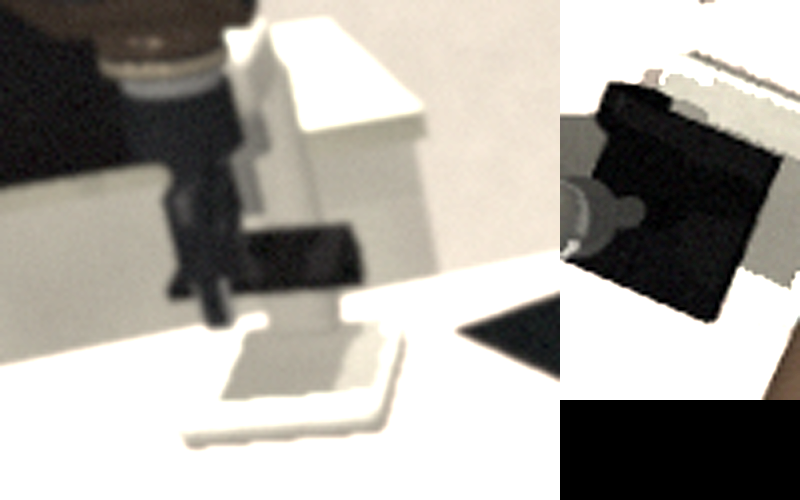

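In c2 the fingertips sit near (344,205) and (377,222), about 13 px higher than predicted. At the start pose (c3) the tip, seen at (104,101), is high by about the same amount. Closing the fingers here is harmless and will show where they really are.

Request:
{"op": "move_arm", "data": {
  "steps": "0 0 0 0 0.3;0 0 0 0 0.3;0 0 0 0 0.3;0 0 0 0 0.3;0 0 0 0 0.3;0 0 0 0 0.3"
}}

```text
time_s: 3.55
ee_pos: [0.5429, -0.179, 0.127]
tool_rot: [-0.346, 3.122, 0.001]
ft_force: [-3.0, 5.8, 9.0]
finger_gap: 0.0273
grasp_force: 58.5
```

```bash
python3 - <<'E'
from h import *
S=get('side','s3');o=observe();print(o['ee_pos'],o['ft_force'],o['finger_gap'],o['grasp_force'])
cv2.imwrite('pics/c4.png',cv2.resize(S['img'][160:250,310:420,::-1],None,fx=6,fy=6,interpolation=cv2.INTER_CUBIC))
E
```

```text
[ 0.54295261 -0.17908605  0.1269919 ] [-2.37600286  5.12852107  9.59561195] 0.026660399080765482 58.48709922283888
```

View pics/c4.png

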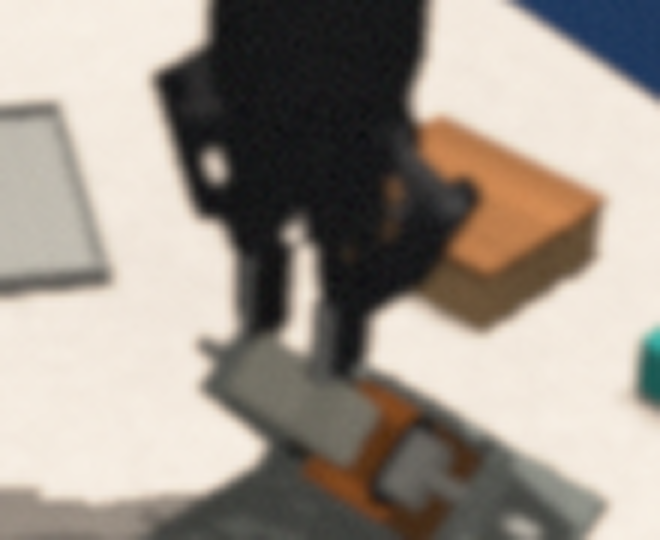

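```bash
python3 - <<'E'
from w import *
S3=load('s3')
R,o=well(.60725,-.1621,.219,.00877);o=o-.00306*R[:,1]
for uv in((366.7,222.5),(363,222),(370,221)):
    c,r=ray(S3,uv)
    for yy in(-.015,-.025):
        s=(yy-R[:,1]@(c-o))/(R[:,1]@r); P=c+r*s; print(uv,yy,P.round(4),((P-o)@R).round(4))
E
```

```text
(366.7, 222.5) -0.015 [ 0.5522 -0.1929  0.1513] [ 0.0146 -0.015   0.1251]
(366.7, 222.5) -0.025 [ 0.5423 -0.2053  0.1633] [ 0.0129 -0.025   0.1423]
(363, 222) -0.015 [ 0.5399 -0.1956  0.1593] [ 0.0102 -0.015   0.1393]
(363, 222) -0.025 [ 0.5303 -0.208   0.1711] [ 0.0085 -0.025   0.1562]
(370, 221) -0.015 [ 0.5629 -0.1905  0.1495] [ 0.0219 -0.015   0.1168]
(370, 221) -0.025 [ 0.5528 -0.203   0.1616] [ 0.0201 -0.025   0.134 ]
```

The crop shows the near fingertip, at about (367,222), pinching only the upper edge of the cap, so the fingers really are about 33 mm high. I'll open a little, lower and grip again.

Request:
{"op": "move_arm", "data": {
  "steps": "0 0 0 0 0.7;0 0 0 0 0.7;0 0 0 0 0.7;0 0 -8 0 0.7;0 0 -8 0 0.7;0 0 -8 0 0.7;0 0 -8 0 0.7;0 0 0 0 0.7"
}}

```text
time_s: 4.27
ee_pos: [0.5422, -0.1793, 0.092]
tool_rot: [0.346, -3.12, -0.003]
ft_force: [-0.1, -0.2, 0.0]
finger_gap: 0.06
grasp_force: 0.0
```

```bash
python3 - <<'E'
from h import *
S=get('side','s4');o=observe();print(o['ee_pos'],o['ft_force'],o['finger_gap'],o['grasp_force'])
cv2.imwrite('pics/c5.png',cv2.resize(S['img'][160:250,310:420,::-1],None,fx=6,fy=6,interpolation=cv2.INTER_CUBIC))
E
```

```text
[ 0.54248739 -0.17948751  0.09284278] [-1.06004138 -0.30560051 -0.16408912] 0.059330796946662885 0.0
```

View pics/c5.png

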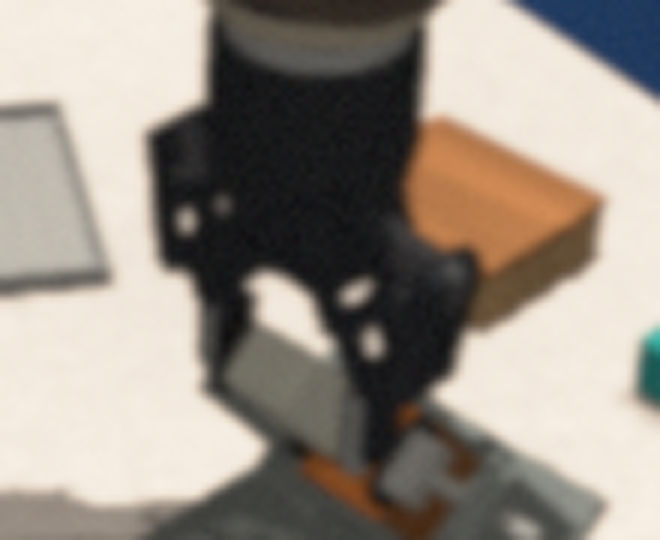

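The crop now shows the fingers straddling the cap, with the near tip at about (372,238). I'll close.

Request:
{"op": "move_arm", "data": {
  "steps": "0 0 0 0 0.2;0 0 0 0 0.2;0 0 0 0 0.2;0 0 0 0 0.2;0 0 0 0 0.2;0 0 0 0 0.2"
}}

```text
time_s: 4.82
ee_pos: [0.5427, -0.1786, 0.0946]
tool_rot: [0.347, -3.122, -0.002]
ft_force: [-0.5, 7.4, 3.4]
finger_gap: 0.0293
grasp_force: 58.7
```

Request:
{"op": "move_arm", "data": {
  "steps": "-0.7 3.2 0 -0.9 0.2;-0.7 3.2 0 -0.9 0.2;-0.7 3.2 0 -0.9 0.2;-0.7 3.2 0 -0.9 0.2;-0.7 3.2 0 -0.9 0.2;-0.7 3.2 0 -0.9 0.2;-0.7 3.2 0 -0.9 0.2;-0.7 3.2 0 -0.9 0.2;0 0 0 0 0.2;0 0 0 0 0.2"
}}

```text
time_s: 5.65
ee_pos: [0.5394, -0.1604, 0.0969]
tool_rot: [-0.149, 3.131, -0.018]
ft_force: [-8.9, -36.7, 13.2]
finger_gap: 0.0294
grasp_force: 77.9
```

```bash
python3 - <<'E'
from h import *
S=get('side','s5');T=get('top','t5');o=observe();print(o['ee_pos'],o['ft_force'],o['wrist_torque'],o['finger_gap'])
E
```

```text
[ 0.53939332 -0.16044607  0.09687788] [ -9.10476028 -36.28047378  14.89639264] [-8.71535406  1.24664382 -0.68057984] 0.02935213591624048
```

```bash
cat > rod.py <<'E'
import sys
from w import *
R,o=well(.60725,-.1621,.219,.00877);o=o-.00306*R[:,1]
def prof(name,sg):
    ys=np.arange(.06,.122,.003)*sg
    P=o+np.array([[0,y,.06] for y in ys])@R.T
    d=load(name);uv=proj(d,P);g=cv2.cvtColor(d['img'],cv2.COLOR_RGB2GRAY).astype(np.float32)
    v=np.min([cv2.remap(g,uv[:,0].astype(np.float32).reshape(1,-1),(uv[:,1]+k).astype(np.float32).reshape(1,-1),cv2.INTER_LINEAR)[0] for k in(-1,0,1)],0)
    print(name,sg,uv[0].round(),uv[-1].round(),v.astype(int).tolist())
for a in sys.argv[1:]:
    prof(a,1);prof(a,-1)
E
python3 rod.py side0 s4 s5
```

```text
side0 1 [350. 223.] [332. 212.] [210, 208, 199, 168, 153, 155, 165, 175, 192, 215, 229, 233, 233, 233, 232, 232, 232, 232, 232, 231, 231]
side0 -1 [390. 247.] [412. 260.] [96, 75, 72, 70, 73, 71, 73, 72, 70, 73, 77, 96, 95, 88, 90, 91, 96, 106, 127, 140, 152]
s4 1 [350. 223.] [332. 212.] [102, 99, 93, 63, 45, 53, 73, 105, 150, 198, 226, 233, 234, 234, 233, 232, 232, 232, 232, 232, 232]
s4 -1 [390. 247.] [412. 260.] [74, 72, 70, 70, 72, 72, 73, 71, 69, 72, 77, 96, 94, 87, 91, 90, 96, 105, 127, 140, 152]
s5 1 [350. 223.] [332. 212.] [99, 99, 97, 92, 86, 89, 105, 119, 130, 144, 167, 202, 225, 231, 233, 233, 232, 231, 232, 231, 231]
s5 -1 [390. 247.] [412. 260.] [97, 78, 70, 71, 73, 74, 73, 71, 69, 72, 77, 96, 93, 88, 88, 91, 95, 105, 127, 140, 152]
```

Request:
{"op": "move_arm", "data": {
  "steps": "-0.5 2.4 0 0.7 0.2;-0.5 2.4 0 0.7 0.2;-0.5 2.4 0 0.7 0.2;-0.5 2.4 0 0 0.2;0 0 0 0 0.2;0 0 0 0 0.2"
}}

```text
time_s: 6.25
ee_pos: [0.5376, -0.1536, 0.0978]
tool_rot: [-0.201, 3.127, -0.023]
ft_force: [-16.3, -54.9, 20.5]
finger_gap: 0.0291
grasp_force: 133.2
```

```bash
python3 - <<'E'
from h import *
S=get('side','s6');o=observe();print(o['ee_pos'],o['ft_force'],o['wrist_torque'],o['finger_gap'])
E
python3 rod.py s6
```

```text
[ 0.5376233  -0.15363418  0.09783376] [-15.61220481 -54.92112735  21.03994524] [-13.18718961   2.37925611  -2.89723338] 0.029212532036440104
s6 1 [350. 223.] [332. 212.] [94, 97, 99, 99, 98, 93, 86, 86, 91, 111, 129, 157, 197, 220, 229, 232, 233, 232, 233, 232, 231]
s6 -1 [390. 247.] [412. 260.] [97, 77, 72, 71, 73, 72, 73, 72, 71, 72, 76, 97, 95, 88, 89, 92, 95, 105, 126, 140, 151]
```

Request:
{"op": "move_arm", "data": {
  "steps": "-0.5 2.4 0 0 0.2;-0.5 2.4 0 0 0.2;0 0 0 0 0.2"
}}

```text
time_s: 6.55
ee_pos: [0.5364, -0.1488, 0.0987]
tool_rot: [-0.204, 3.127, -0.024]
ft_force: [-21.6, -50.9, 33.9]
finger_gap: 0.0297
grasp_force: 164.3
```

```bash
python3 - <<'E'
from h import *
S=get('side','s7');o=observe();print(o['ee_pos'],o['ft_force'],o['finger_gap'])
E
python3 rod.py s7|head -1
```

```text
[ 0.53644159 -0.14862601  0.09870526] [-21.50294568 -52.32724579  34.12976799] 0.02968835564558432
s7 1 [350. 223.] [332. 212.] [76, 83, 91, 96, 97, 111, 109, 105, 98, 92, 90, 107, 139, 174, 203, 220, 229, 231, 232, 232, 231]
```

Request:
{"op": "move_arm", "data": {
  "steps": "0.9 -4 0 0.5 0.2;0.9 -4 0 0.5 0.2;0.9 -4 0 0.5 0.2;0.9 -4 0 0.5 0.2;0.9 -4 0 0.5 0.2;0.9 -4 0 0.5 0.2;0.9 -4 0 0.5 0.2;0.9 -4 0 0.5 0.2;0.9 -4 0 0.5 0.2;0.9 -4 0 0.5 0.2;0 0 0 0 0.2"
}}

```text
time_s: 7.52
ee_pos: [0.5417, -0.177, 0.0953]
tool_rot: [0.344, -3.119, -0.008]
ft_force: [-9.2, 16.1, 22.0]
finger_gap: 0.0293
grasp_force: 65.2
```

Request:
{"op": "move_arm", "data": {
  "steps": "0.7 -3.2 0 0.6 0.2;0.7 -3.2 0 0.6 0.2;0.7 -3.2 0 0.6 0.2;0.7 -3.2 0 0.6 0.2;0.7 -3.2 0 0.6 0.2;0.7 -3.2 0 0.6 0.2;0.7 -3.2 0 0.6 0.2;0.7 -3.2 0 0.6 0.2;0 0 0 0 0.2;0 0 0 0 0.2"
}}

```text
time_s: 8.35
ee_pos: [0.5428, -0.1938, 0.0956]
tool_rot: [0.472, -3.093, -0.033]
ft_force: [-23.4, 62.1, 53.4]
finger_gap: 0.0295
grasp_force: 122.9
```

```bash
python3 - <<'E'
from h import *
S=get('side','s8');o=observe();print(o['ee_pos'],o['ft_force'],o['finger_gap'])
E
python3 rod.py s8
```

```text
[ 0.54278123 -0.19376258  0.09562315] [-24.1120326   61.11569635  52.85174788] 0.02898185126134915
s8 1 [350. 223.] [332. 212.] [66, 71, 76, 82, 88, 120, 157, 169, 173, 173, 175, 175, 187, 209, 226, 230, 232, 231, 232, 232, 231]
s8 -1 [390. 247.] [412. 260.] [74, 69, 68, 71, 70, 71, 72, 71, 70, 75, 86, 98, 93, 87, 89, 92, 96, 106, 127, 141, 152]
```

Request:
{"op": "move_arm", "data": {
  "steps": "-1.2 -0.3 1.5 0 0.2;-1.2 -0.3 1.5 0 0.2;0 0 0 0 0.2;0 0 0 0 0.2"
}}

```text
time_s: 8.73
ee_pos: [0.5428, -0.197, 0.0956]
tool_rot: [0.476, -3.096, -0.025]
ft_force: [-2.8, 47.1, 8.4]
finger_gap: 0.0295
grasp_force: 118.4
```

```bash
python3 - <<'E'
from h import *
S=get('side','s9');o=observe();print(o['ee_pos'],o['ft_force'],o['finger_gap'])
E
python3 rod.py s9
```

```text
[ 0.54280485 -0.19697196  0.09561094] [-2.49109519 46.70863745  7.84810105] 0.02920818773482757
s9 1 [350. 223.] [332. 212.] [69, 72, 77, 84, 91, 120, 158, 170, 173, 173, 175, 174, 187, 211, 227, 232, 232, 232, 232, 232, 231]
s9 -1 [390. 247.] [412. 260.] [76, 69, 69, 68, 69, 71, 72, 72, 71, 76, 88, 102, 94, 89, 91, 92, 96, 107, 127, 141, 151]
```

Request:
{"op": "move_arm", "data": {
  "steps": "0.5 -2.4 0 -0.6 0.2;0.5 -2.4 0 -0.6 0.2;0.5 -2.4 0 -0.6 0.2;0.5 -2.4 0 -0.2 0.2;0 0 0 0 0.2;0 0 0 0 0.2"
}}

```text
time_s: 9.28
ee_pos: [0.5426, -0.2031, 0.0952]
tool_rot: [0.423, -3.098, -0.035]
ft_force: [-8.7, 62.7, 17.2]
finger_gap: 0.0296
grasp_force: 173.9
```

```bash
python3 - <<'E'
from h import *
S=get('side','s10');o=observe();print(o['ee_pos'],o['ft_force'],o['finger_gap'])
E
python3 rod.py s10
```

```text
[ 0.54258963 -0.20308785  0.09522027] [-9.7298062  62.91595958 17.00879593] 0.029683918797661614
s10 1 [350. 223.] [332. 212.] [71, 72, 77, 84, 89, 120, 157, 170, 175, 173, 175, 174, 187, 210, 226, 231, 232, 232, 232, 231, 231]
s10 -1 [390. 247.] [412. 260.] [75, 70, 68, 68, 69, 70, 69, 70, 70, 75, 85, 91, 94, 88, 90, 91, 96, 107, 127, 141, 152]
```

Request:
{"op": "move_arm", "data": {
  "steps": "0.3 -2.4 0.5 0 0.2;0.3 -2.4 0.5 0 0.2;0.3 -2.4 0.5 0 0.2;0 0 0 0 0.2;0 0 0 0 0.2"
}}

```text
time_s: 9.75
ee_pos: [0.5434, -0.2095, 0.0962]
tool_rot: [0.42, -3.098, -0.038]
ft_force: [-10.1, 67.6, 12.2]
finger_gap: 0.0295
grasp_force: 206.5
```

```bash
python3 - <<'E'
from w import *
Sx=get('side','s11');o=observe();print(o['ee_pos'],o['ft_force'],o['finger_gap'])
A=load('s4')
f=lambda d:cv2.resize(d['img'][205:285,340:430,::-1],(400,356),interpolation=cv2.INTER_CUBIC)
cv2.imwrite('pics/c6.png',np.clip(np.hstack([f(A),f(Sx)])*1.3,0,255).astype('uint8'))
E
python3 rod.py s11
```

```text
[ 0.54334351 -0.20954712  0.09622447] [-10.90559023  67.83870995  12.37045551] 0.029811176261951147
s11 1 [350. 223.] [332. 212.] [71, 73, 79, 83, 89, 123, 163, 170, 174, 173, 174, 173, 188, 210, 226, 230, 232, 232, 233, 232, 231]
s11 -1 [390. 247.] [412. 260.] [75, 70, 70, 67, 70, 70, 71, 70, 71, 75, 83, 89, 92, 87, 88, 90, 95, 107, 127, 141, 152]
```

View pics/c6.png

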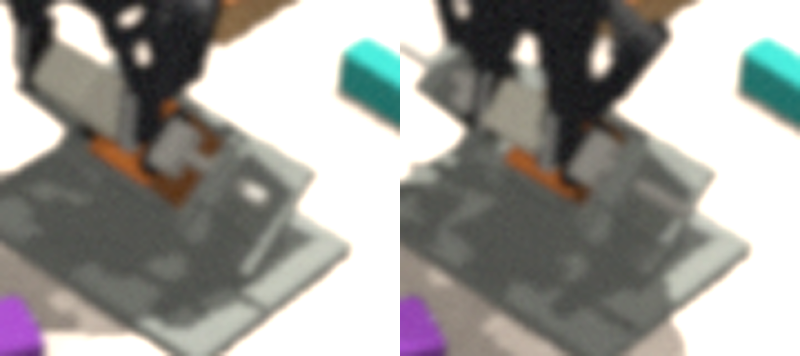

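The right half of the crop shows the right shoe at about (600,155) now flush against its bracket. The left rod end has also moved out, by about 12 mm. I'll re-centre, then draw the bottle out.

Request:
{"op": "move_arm", "data": {
  "steps": "-0.8 3.6 0 -0.2 0.2;-0.8 3.6 0 -0.2 0.2;-0.8 3.6 0 -0.2 0.2;-0.8 3.6 0 -0.2 0.2;-0.8 3.6 0 -0.2 0.2;-0.8 3.6 0 -0.2 0.2;-0.8 3.6 0 -0.2 0.2;-0.8 3.6 0 -0.2 0.2;-0.8 3.6 0 -0.2 0.2;-0.8 3.6 0 -0.2 0.2;-0.8 3.6 0 -0.5 0.2;0 0 0 0 0.2"
}}

```text
time_s: 10.8
ee_pos: [0.5393, -0.182, 0.0984]
tool_rot: [0.351, -3.119, -0.003]
ft_force: [-5.7, 2.7, 3.4]
finger_gap: 0.0293
grasp_force: 60.8
```

Request:
{"op": "move_arm", "data": {
  "steps": "-0.5 2.4 0 0 0.2;-3.1 -0.7 3.8 0 0.2;-3.1 -0.7 3.8 0 0.2;-3.1 -0.7 3.8 0 0.2;-3.1 -0.7 3.8 0 0.2;0 0 0 0 0.2"
}}

```text
time_s: 11.3
ee_pos: [0.5269, -0.1837, 0.1144]
tool_rot: [0.352, -3.121, -0.0]
ft_force: [-5.0, -0.6, -3.5]
finger_gap: 0.0291
grasp_force: 60.0
```

Free so far. I'll continue along the slant.

Request:
{"op": "move_arm", "data": {
  "steps": "-5 -1.1 6.1 0 0.2;-5 -1.1 6.1 0 0.2;-5 -1.1 6.1 0 0.2;-5 -1.1 6.1 0 0.2;-5 -1.1 6.1 0 0.2;0 0 0 0 0.2"
}}

```text
time_s: 11.8
ee_pos: [0.5025, -0.1894, 0.146]
tool_rot: [-0.351, 3.12, -0.002]
ft_force: [-0.2, 0.0, -2.7]
finger_gap: 0.0294
grasp_force: 60.2
```

Request:
{"op": "move_arm", "data": {
  "steps": "-6.3 -1.4 7.7 0 0.2;-6.3 -1.4 7.7 0 0.2;-6.3 -1.4 7.7 0 0.2;-6.3 -1.4 7.7 0 0.2;-6.3 -1.4 7.7 0 0.2;-5 -1 12 0 0.2;0 0 20 0 0.2;0 0 20 0 0.2;0 0 15 0 0.2;0 0 0 0 0.2"
}}

```text
time_s: 12.63
ee_pos: [0.4669, -0.1976, 0.2531]
tool_rot: [-0.351, 3.118, -0.005]
ft_force: [-0.3, -0.3, -2.4]
finger_gap: 0.0294
grasp_force: 60.3
```

```bash
python3 - <<'E'
from h import *
get('side','s12');get('top','t12');o=observe();print(o['ee_pos'],o['tool_rot'],o['ft_force'],o['finger_gap'],o['q'])
E
```

```text
[ 0.46590713 -0.19699644  0.24990824] [-3.51608119e-01  3.12135185e+00 -4.81398317e-04] [ 0.63284882 -0.35116209 -3.56794708] 0.029210043735141775 [-5.30705180e-01  2.71193359e-01  1.78170703e+00  6.11399375e-05
  1.08810868e+00 -2.32587634e+00]
```

```bash
cat > bot.py <<'E'
import sys
from w import *
def amber(d):
    h=cv2.cvtColor(d['img'],cv2.COLOR_RGB2HSV); m=((h[...,0]<16)&(h[...,1]>150)&(h[...,2]>50)).astype('uint8')
    n,l,s,c=cv2.connectedComponentsWithStats(m); return [(s[i].tolist(),c[i].round(1).tolist(),l==i) for i in range(1,n) if s[i][4]>12]
F=np.array([[sx*.022,sy*.020,z] for z in(0,.05) for sx in(1,-1) for sy in(1,-1)])
def pred(d,cap,yaw,tilt):
    a=tilt; A=np.array([[np.cos(a),0,-np.sin(a)],[0,1,0],[np.sin(a),0,np.cos(a)]]); R=Rz(yaw)@A
    return proj(d,cap-R[:,2]*.118+F@R.T)
E
python3 - <<'E'
from bot import *
cap=np.array([.466,-.197,.250+.040])
for n in('s12','t12'):
    d=load(n)
    for s,c,_ in amber(d): print(n,s,c)
    p=pred(d,cap,.219,np.radians(40)); print(p.round(0).tolist(),p.min(0),p.max(0))
E
```

```text
s12 [344, 181, 64, 24, 720] [371.1, 193.6]
s12 [467, 256, 31, 39, 973] [482.3, 274.3]
[[358.0, 191.0], [373.0, 198.0], [347.0, 208.0], [361.0, 216.0], [349.0, 181.0], [363.0, 189.0], [337.0, 199.0], [351.0, 207.0]] [337.0029195  181.20010081] [372.6102106 215.8149226]
t12 [305, 115, 33, 30, 687] [321.1, 129.6]
t12 [416, 119, 33, 30, 460] [431.4, 133.5]
t12 [378, 181, 9, 12, 43] [382.4, 185.6]
t12 [634, 258, 6, 9, 22] [636.6, 261.7]
t12 [625, 261, 5, 6, 14] [627.4, 263.1]
t12 [619, 263, 9, 10, 19] [622.8, 266.7]
t12 [604, 289, 12, 8, 28] [610.0, 292.1]
t12 [626, 289, 13, 9, 27] [632.5, 292.9]
[[377.0, 185.0], [390.0, 182.0], [379.0, 197.0], [392.0, 194.0], [382.0, 194.0], [395.0, 191.0], [383.0, 206.0], [396.0, 203.0]] [377.37852552 182.08804607] [396.45191159 206.19782396]
```

Request:
{"op": "move_arm", "data": {
  "steps": "8.6 31 0 -3 0.2;8.6 31 0 -3 0.2;8.6 31 0 -3 0.2;8.6 31 0 -3 0.2;8.6 31 0 -3 0.2;8.6 31 0 -3 0.2;8.6 31 0 -3 0.2;8.6 31 0 -3 0.2;8.6 31 0 -3 0.2;8.6 31 0 -3 0.2;8.6 31 0 -3 0.2;8.6 31 0 -2.5 0.2"
}}

```text
time_s: 13.73
ee_pos: [0.5691, 0.1765, 0.2482]
tool_rot: [-0.62, -3.077, 0.001]
ft_force: [0.8, 0.5, -3.2]
finger_gap: 0.0295
grasp_force: 60.7
```

Request:
{"op": "move_arm", "data": {
  "steps": "0 0 -20 0 0.2;0 0 -20 0 0.2;0 0 -20 0 0.2;0 0 -20 0 0.2;0 0 0 0 0.2;0 0 0 0 0.2"
}}

```text
time_s: 14.23
ee_pos: [0.5688, 0.1748, 0.1684]
tool_rot: [-0.616, -3.077, 0.002]
ft_force: [-0.4, -0.1, -1.6]
finger_gap: 0.0295
grasp_force: 61.0
```

```bash
cat > m.py <<'E'
import sys
from bot import *
nm=sys.argv[1]
get('side','s'+nm);get('top','t'+nm);o=observe();e=o['ee_pos'];r=cv2.Rodrigues(o['tool_rot'])[0];yaw=np.arctan2(r[1,1],r[0,1])-np.pi/2
yaw=(yaw+np.pi/2)%np.pi-np.pi/2
tr=np.array([.5826,.1681,0]);Rt=Rz(-.3995)
print(e,np.degrees(yaw),'cap in tray',Rt.T@(e-tr),o['ft_force'],o['finger_gap'],o['grasp_force'])
ms={}
for n in('s','t'):
    d=load(n+nm)
    for s,c,l in amber(d):
        if s[0]<345 and s[0]>200 and not(n=='t' and s[0]>300) and not (s[1]<185 and s[0]>355):
            ms[n]=l;q=cv2.minAreaRect(np.argwhere(l)[:,::-1].astype(np.float32)); print(n,s,c,cv2.boxPoints(q).round().tolist())
if 's' in ms:
    d=load('s'+nm);v,u=np.nonzero(ms['s'])
    # fit silhouette: foot+shoulder+neck polygon, unknown dz along bottle-plane x,z and tilt, pad axis fixed
    N=np.array([[sx*.013,sy*.013,z] for z in(.057,.085) for sx in(1,-1) for sy in(1,-1)])
    def mask(q):
        a=q[2];A=np.array([[np.cos(a),0,-np.sin(a)],[0,1,0],[np.sin(a),0,np.cos(a)]]);R=Rz(yaw)@A
        cap=e+Rz(yaw)@[q[0],0,.04+q[1]]; m=np.zeros((1600,2560),'uint8')
        for B in(F,N):
            p=proj(d,cap-R[:,2]*.118+B@R.T)*4+1.5; cv2.fillConvexPoly(m,cv2.convexHull(p.astype(np.int32)),1)
        return cv2.resize(m.astype(np.float32),(640,400),interpolation=cv2.INTER_AREA)
    from scipy.optimize import minimize
    obs=ms['s'].astype(float)
    f=lambda q:((mask(q)-obs)**2).sum()+ (q[0]/.01)**2*2
    best=min((minimize(f,[x,z,t],method='Nelder-Mead',options=dict(initial_simplex=np.array([[x,z,t],[x+.01,z,t],[x,z+.01,t],[x,z,t+.15]]))) for x in(0,) for z in(-.01,.005) for t in(.05,.35,.7)),key=lambda r:r.fun)
    print('fit dx,dz,tilt',best.x.round(4),best.fun,obs.sum())
E
python3 m.py 13
```

```text
[0.56981583 0.17499733 0.17044854] -22.645431734301265 cap in tray [-0.01446026  0.0013817   0.17044854] [ 0.20368283 -0.64377654 -2.09715076] 0.029493042441594695 60.97998261451721
s [303, 140, 23, 19, 240] [312.4, 148.2] [[300.0, 147.0], [310.0, 137.0], [328.0, 154.0], [317.0, 164.0]]
t [280, 156, 7, 10, 38] [282.7, 160.2] [[280.0, 156.0], [285.0, 155.0], [287.0, 164.0], [281.0, 165.0]]
fit dx,dz,tilt [0.0111 0.0066 0.594 ] 276.1853296456121 240.0
```

```bash
sed -i 's/h\[...,1\]>150)&(h\[...,2\]>50)/h[...,1]>120)\&(h[...,2]>28)/' bot.py; python3 - <<'E'
from bot import *
d=load('s13')
for s,c,l in amber(d): print(s,c)
im=d['img'][128:182:3,292:350:3]; h=cv2.cvtColor(d['img'],cv2.COLOR_RGB2HSV)[130:180:4,294:346:4]
for r in h: print(' '.join('%d/%d/%d'%tuple(x) for x in r))
p=pred(d,np.array([.5698,.175,.2105]),-.395,np.radians(40));print(p.round().tolist())
E
```

```text
[302, 139, 26, 25, 387] [314.2, 150.8]
[365, 180, 44, 27, 684] [386.8, 193.4]
[467, 255, 32, 43, 1058] [482.4, 274.4]
40/22/69 21/34/143 16/24/237 17/21/243 16/22/243 17/22/242 15/21/242 16/22/242 17/22/242 16/22/243 17/21/243 16/22/242 17/22/244
30/19/68 24/32/121 23/31/139 17/28/236 16/22/241 16/22/242 16/22/241 17/22/243 17/22/243 17/22/243 17/21/243 17/22/244 17/21/245
22/26/108 26/31/117 26/32/121 13/116/139 15/47/223 14/47/221 15/23/242 17/22/242 17/22/243 16/22/243 17/22/243 18/21/244 16/22/243
16/26/237 23/32/127 14/77/113 13/158/100 13/195/115 13/187/127 12/75/181 16/22/242 16/20/245 17/22/244 17/22/244 17/20/245 17/21/245
17/22/244 16/23/241 14/107/121 13/197/92 13/197/93 13/188/126 12/191/103 12/79/174 16/23/243 17/20/244 17/21/245 16/20/245 16/20/245
16/23/243 17/22/243 12/85/174 13/196/103 12/189/120 13/187/82 13/161/87 13/156/118 12/88/168 16/20/245 17/20/245 17/21/244 17/22/245
17/22/244 17/21/244 16/23/242 12/142/138 12/181/79 13/158/92 13/149/99 13/144/103 13/147/118 16/26/240 17/21/244 17/20/246 17/21/246
17/21/244 17/22/242 18/21/244 16/27/236 13/100/115 13/151/98 13/154/98 13/148/100 12/94/125 15/23/241 18/19/246 17/21/246 17/19/245
17/21/244 17/20/244 18/21/244 17/21/246 16/22/243 12/79/139 12/145/102 13/82/131 16/22/243 18/21/246 17/21/246 17/21/244 17/21/246
17/21/244 18/21/243 17/21/244 17/21/244 17/21/245 16/22/243 13/49/196 17/22/244 17/22/245 17/21/245 17/20/246 17/21/245 18/21/244
18/21/244 17/21/243 17/22/244 17/21/244 17/21/244 16/20/245 17/21/245 17/21/244 17/21/246 17/20/245 18/21/244 17/21/245 17/21/244
17/22/244 16/24/237 14/37/191 15/36/182 17/21/241 17/22/243 17/20/244 17/20/246 17/22/245 17/21/244 17/21/244 17/22/244 17/21/244
15/35/145 18/28/118 20/28/110 16/27/104 16/27/105 16/28/101 19/22/130 17/22/241 17/20/244 17/21/243 17/22/243 16/22/244 17/21/244
[[324.0, 150.0], [327.0, 157.0], [312.0, 159.0], [314.0, 167.0], [313.0, 138.0], [315.0, 145.0], [301.0, 148.0], [302.0, 155.0]]
```

Request:
{"op": "move_arm", "data": {
  "steps": "0 0 -20 0 0.2;0 0 -20 0 0.2;0 0 -20 0 0.2;0 0 -10 0 0.2;0 0 -5 0 0.2;0 0 0 0 0.2;0 0 0 0 0.2"
}}

```text
time_s: 14.92
ee_pos: [0.5701, 0.1751, 0.0958]
tool_rot: [0.616, 3.079, 0.001]
ft_force: [-1.0, 0.3, -2.2]
finger_gap: 0.0287
grasp_force: 60.9
```

Request:
{"op": "move_arm", "data": {
  "steps": "0 0 -11 0 0.2;0 0 -9 0 0.2;0 0 0 0 0.2;0 0 0 0 0.2"
}}

```text
time_s: 15.25
ee_pos: [0.5692, 0.1749, 0.0742]
tool_rot: [-0.616, -3.079, 0.001]
ft_force: [0.8, -0.5, -2.5]
finger_gap: 0.0291
grasp_force: 60.9
```

Request:
{"op": "move_arm", "data": {
  "steps": "0 0 -2 0 0.2;0 0 -2 0 0.2;0 0 0 0 0.2"
}}

```text
time_s: 15.5
ee_pos: [0.5695, 0.175, 0.0706]
tool_rot: [-0.617, -3.08, -0.0]
ft_force: [0.2, 0.5, -2.6]
finger_gap: 0.0296
grasp_force: 60.9
```

Request:
{"op": "move_arm", "data": {
  "steps": "0 0 -2 0 0.2;0 0 0 0 0.2"
}}

```text
time_s: 15.67
ee_pos: [0.5695, 0.1751, 0.0689]
tool_rot: [0.616, 3.08, 0.0]
ft_force: [-0.8, 0.1, 0.4]
finger_gap: 0.0292
grasp_force: 61.6
```

Request:
{"op": "move_arm", "data": {
  "steps": "0 0 3 0 0.2;5.5 -2.3 0 0 0.2;5.5 -2.3 0 0 0.2;3.7 -1.6 0 0 0.2;0 0 0 0 0.2;0 0 0 0 0.2"
}}

```text
time_s: 16.17
ee_pos: [0.5832, 0.1699, 0.0735]
tool_rot: [-0.616, -3.078, -0.002]
ft_force: [-14.9, 8.7, 18.9]
finger_gap: 0.029
grasp_force: 64.4
```

Request:
{"op": "move_arm", "data": {
  "steps": "1.8 -0.8 0 0 0.2;1.8 -0.8 0 0 0.2;1.8 -0.8 0 0 0.2;0 0 0 0 0.2"
}}

```text
time_s: 16.5
ee_pos: [0.5876, 0.1683, 0.0753]
tool_rot: [-0.616, -3.077, -0.003]
ft_force: [-25.7, 13.0, 39.7]
finger_gap: 0.0288
grasp_force: 67.9
```

Request:
{"op": "move_arm", "data": {
  "steps": "3.3 -1.4 2.2 0 0.2;3.3 -1.4 2.1 0 0.2;3.3 -1.4 2 0 0.2;3.3 -1.4 1.9 0 0.2;3.3 -1.4 1.8 0 0.2;0 0 0 0 0.2"
}}

```text
time_s: 17.0
ee_pos: [0.6065, 0.16, 0.0835]
tool_rot: [0.617, 3.08, 0.003]
ft_force: [-7.6, 6.2, 14.3]
finger_gap: 0.0292
grasp_force: 66.5
```

```bash
sed -i "s/ and not (s\[1\]<185 and s\[0\]>355)/ and s[1]<230/" m.py; python3 m.py 14
```

```text
[0.60641216 0.16009196 0.08343252] -22.653089964974022 cap in tray [0.02505187 0.00188447 0.08343252] [-7.55275467  5.25326531 13.49661795] 0.02913930372602441 66.4985454082489
s [311, 168, 22, 26, 351] [321.4, 180.1] [[308.0, 174.0], [321.0, 165.0], [335.0, 186.0], [322.0, 194.0]]
fit dx,dz,tilt [0.0064 0.0044 0.4149] 104.80806393780261 351.0
```

Request:
{"op": "move_arm", "data": {
  "steps": "3.6 -1.5 1.3 0 0.2;3.6 -1.5 1.1 0 0.2;3.6 -1.5 0.9 0 0.2;3.6 -1.5 0.7 0 0.2;3.6 -1.5 0.5 0 0.2;0 0 0 0 0.2"
}}

```text
time_s: 17.6
ee_pos: [0.625, 0.1525, 0.0884]
tool_rot: [0.617, 3.079, 0.003]
ft_force: [-7.4, 6.5, 16.8]
finger_gap: 0.0293
grasp_force: 68.3
```

```bash
python3 m.py 15
```

```text
[0.62490371 0.15256248 0.08839629] -22.658122941699666 cap in tray [0.04501596 0.00214033 0.08839629] [-5.50179805  3.63379518 16.29758378] 0.029281916160269025 68.21216940879822
s [314, 168, 20, 26, 327] [323.5, 180.1] [[311.0, 172.0], [324.0, 165.0], [335.0, 187.0], [322.0, 194.0]]
fit dx,dz,tilt [0.0047 0.0032 0.2753] 100.94551267163736 327.0
```

Request:
{"op": "move_arm", "data": {
  "steps": "3.6 -1.5 0.6 0 0.2;3.6 -1.5 0.5 0 0.2;3.6 -1.5 0.3 0 0.2;3.6 -1.5 0.2 0 0.2;3.6 -1.5 0 0 0.2;0 0 0 0 0.2"
}}

```text
time_s: 18.2
ee_pos: [0.6435, 0.1447, 0.0903]
tool_rot: [0.617, 3.078, 0.003]
ft_force: [-5.5, 3.3, 17.5]
finger_gap: 0.0292
grasp_force: 69.6
```

```bash
python3 m.py 16
```

```text
[0.64340722 0.1448018  0.09026341] -22.661998219751638 cap in tray [0.06508101 0.00218784 0.09026341] [-4.27447027  3.19940489 14.96606751] 0.029695283591741714 69.55938935279846
s [318, 168, 17, 26, 319] [325.6, 180.2] [[315.0, 170.0], [329.0, 166.0], [336.0, 189.0], [322.0, 193.0]]
fit dx,dz,tilt [-0.0061  0.0032  0.229 ] 107.27699958389404 319.0
```

Request:
{"op": "move_arm", "data": {
  "steps": "3.6 -1.5 0.2 0 0.2;3.6 -1.5 0 0 0.2;3.6 -1.5 0 0 0.2;3.6 -1.5 -0.2 0 0.2;3.6 -1.5 -0.3 0 0.2;0 0 0 0 0.2"
}}

```text
time_s: 18.8
ee_pos: [0.6617, 0.1371, 0.0894]
tool_rot: [0.617, 3.078, 0.003]
ft_force: [-1.8, 3.1, 11.5]
finger_gap: 0.0291
grasp_force: 69.6
```

```bash
python3 m.py 17; python3 - <<'E'
from bot import *
d=load('s17');cap=observe()['ee_pos']+[0,0,.0395]
for t in(0,.1,.2): print(t,pred(d,cap,-.395,t).round(1).tolist())
for s,c,l in amber(d):
    if s[0]<345: 
        for r in range(s[1],s[1]+s[3],2): u=np.nonzero(l[r])[0]; print(r,u.min(),u.max())
E
```

```text
[0.66155592 0.13712184 0.0894511 ] -22.669717272954326 cap in tray [0.08478777 0.00217172 0.0894511 ] [-2.43974961  2.31971898  9.9661836 ] 0.02910374039782431 69.56846952438354
s [320, 168, 16, 26, 338] [327.3, 180.1] [[320.0, 168.0], [335.0, 168.0], [335.0, 193.0], [320.0, 193.0]]
fit dx,dz,tilt [-0.012   0.0039  0.1452] 112.47050337824764 338.0
0 [[333.6, 185.8], [336.1, 193.3], [318.8, 187.1], [321.0, 194.6], [333.8, 171.2], [336.4, 178.5], [318.8, 172.5], [320.9, 179.9]]
0.1 [[337.5, 184.7], [340.1, 192.1], [322.8, 187.2], [325.1, 194.7], [336.1, 170.3], [338.7, 177.6], [321.1, 172.9], [323.4, 180.2]]
0.2 [[341.3, 183.2], [344.0, 190.6], [326.8, 187.0], [329.2, 194.5], [338.3, 169.2], [341.0, 176.4], [323.5, 173.0], [325.9, 180.4]]
168 324 330
170 323 333
172 320 333
174 320 334
176 320 335
178 320 334
180 320 334
182 321 334
184 321 334
186 321 334
188 321 335
190 322 334
192 322 328
```

Request:
{"op": "move_arm", "data": {
  "steps": "0 0 4 0 0.2;0 0 2 0 0.2;-8.6 3.6 0 0 0.2;-8.6 3.6 0 0 0.2;-8.6 3.6 0 0 0.2;-8.6 3.6 0 0 0.2;-8.6 3.6 0 0 0.2;-8.6 3.6 0 0 0.2;-8.6 3.6 0 0 0.2;-8.6 3.6 0 0 0.2;0 0 -4 0 0.2;0 0 0 0 0.2"
}}

```text
time_s: 19.9
ee_pos: [0.5908, 0.166, 0.0892]
tool_rot: [-0.616, -3.08, 0.0]
ft_force: [0.5, 0.2, -3.0]
finger_gap: 0.0293
grasp_force: 67.9
```

Request:
{"op": "move_arm", "data": {
  "steps": "0 0 -2 0 0.2;0 0 -2 0 0.2;0 0 0 0 0.2;0 0 0 0 0.2"
}}

```text
time_s: 20.23
ee_pos: [0.5915, 0.1655, 0.0853]
tool_rot: [-0.617, -3.08, 0.0]
ft_force: [0.8, 0.8, -2.4]
finger_gap: 0.0292
grasp_force: 67.9
```

Request:
{"op": "move_arm", "data": {
  "steps": "0 0 -2 0 0.2;0 0 -1 0 0.2;0 0 0 0 0.2;0 0 0 0 0.2"
}}

```text
time_s: 20.57
ee_pos: [0.5913, 0.1657, 0.0825]
tool_rot: [-0.617, -3.08, -0.0]
ft_force: [-0.0, 0.2, -2.6]
finger_gap: 0.0292
grasp_force: 67.9
```

Request:
{"op": "move_arm", "data": {
  "steps": "0 0 -1.5 0 0.2;0 0 0 0 0.2;0 0 0 0 0.2"
}}

```text
time_s: 20.82
ee_pos: [0.5916, 0.1657, 0.082]
tool_rot: [0.616, 3.079, 0.001]
ft_force: [-1.1, -0.4, 5.1]
finger_gap: 0.0291
grasp_force: 68.8
```

Request:
{"op": "move_arm", "data": {
  "steps": "0 0 -1.5 0 0.2;0 0 0 0 0.2;0 0 0 0 0.2"
}}

```text
time_s: 21.07
ee_pos: [0.5923, 0.1657, 0.0817]
tool_rot: [0.616, 3.077, 0.002]
ft_force: [-2.7, -1.4, 14.5]
finger_gap: 0.0292
grasp_force: 70.2
```

```bash
python3 m.py 18; python3 - <<'E'
from bot import *
d=load('s18');cap=observe()['ee_pos']+[0,0,.0395]
for t in(-.05,0,.05,.1): print(t,pred(d,cap,-.395,t).round(1).tolist())
for s,c,l in amber(d):
    if s[0]<345: 
        for r in range(s[1],s[1]+s[3],2): u=np.nonzero(l[r])[0]; print(r,u.min(),u.max())
E
```

```text
[0.59231467 0.1657225  0.08172122] -22.632682529594288 cap in tray [0.00987444 0.00158831 0.08172122] [-1.28517709 -1.734069   15.97976439] 0.029103193174132083 70.19975066184998
s [293, 172, 17, 26, 344] [301.4, 184.9] [[292.0, 173.0], [308.0, 171.0], [311.0, 196.0], [295.0, 197.0]]
fit dx,dz,tilt [-0.0109  0.0044  0.1207] 96.552570354189 344.0
-0.05 [[306.4, 190.7], [308.3, 198.3], [291.4, 191.4], [293.0, 199.1], [307.0, 176.1], [308.9, 183.6], [291.7, 176.8], [293.3, 184.3]]
0 [[308.4, 190.3], [310.3, 197.9], [293.5, 191.6], [295.0, 199.3], [308.1, 175.7], [310.1, 183.2], [292.9, 177.0], [294.5, 184.5]]
0.05 [[310.4, 189.7], [312.3, 197.3], [295.5, 191.7], [297.1, 199.3], [309.3, 175.3], [311.3, 182.7], [294.1, 177.2], [295.7, 184.7]]
0.1 [[312.3, 189.1], [314.3, 196.7], [297.5, 191.7], [299.2, 199.3], [310.4, 174.8], [312.4, 182.2], [295.3, 177.4], [297.0, 184.9]]
172 300 302
174 297 306
176 294 307
178 294 308
180 293 308
182 294 308
184 294 308
186 295 308
188 295 308
190 295 309
192 295 309
194 296 309
196 296 308
```

Request:
{"op": "move_arm", "data": {
  "steps": "0 0 1.5 0 0.2;0 0 0 0 0.4;0 0 0 0 0.5;0 0 0 0 0.7;0 0 0 0 0.9;0 0 0 0 0.9;0 0 0 0 0.9"
}}

```text
time_s: 21.75
ee_pos: [0.5913, 0.1657, 0.081]
tool_rot: [-0.617, -3.08, -0.0]
ft_force: [0.5, 0.0, -0.5]
finger_gap: 0.077
grasp_force: 0.0
```

Request:
{"op": "move_arm", "data": {
  "steps": "0 0 10 0 0.9;0 0 20 0 0.9;0 0 25 0 0.9;0 0 30 0 0.9;0 0 30 0 0.9;0 0 0 0 0.9;0 0 0 0 0.9;0 0 0 0 0.9"
}}

```text
time_s: 22.42
ee_pos: [0.5909, 0.1657, 0.1961]
tool_rot: [-0.616, -3.08, 0.0]
ft_force: [-0.4, 0.4, -0.7]
finger_gap: 0.0767
grasp_force: 0.0
```

```bash
python3 - <<'E'
from bot import *
d=get('side','s19');t=get('top','t19');print(observe()['ee_pos'],observe()['ft_force'])
cap=np.array([.5923,.1657,.122])
for q in(-.05,0,.05): print(q,pred(d,cap,-.395,q).round(1).tolist())
for s,c,l in amber(d):
    if s[0]<345: 
        print(s)
        for r in range(s[1],s[1]+s[3],3): u=np.nonzero(l[r])[0]; print(r,u.min(),u.max())
# cap white top check: bright pixels above the foot
print([d['img'][r,292:314:3].mean(1).astype(int).tolist() for r in range(140,174,3)])
E
```

```text
[0.59077538 0.16558745 0.19509841] [-0.12780182 -0.03489489  0.78007848]
-0.05 [[306.4, 190.5], [308.2, 198.1], [291.4, 191.2], [292.9, 198.9], [307.0, 175.9], [308.9, 183.4], [291.7, 176.6], [293.3, 184.0]]
0 [[308.4, 190.0], [310.3, 197.7], [293.5, 191.4], [295.0, 199.0], [308.1, 175.5], [310.1, 183.0], [292.9, 176.8], [294.5, 184.3]]
0.05 [[310.4, 189.5], [312.3, 197.1], [295.5, 191.4], [297.1, 199.1], [309.3, 175.1], [311.3, 182.5], [294.1, 177.0], [295.7, 184.5]]
[294, 172, 17, 26, 354]
172 304 304
175 297 308
178 295 309
181 294 310
184 295 309
187 295 309
190 295 309
193 296 309
196 296 309
[[232, 232, 233, 231, 232, 232, 233, 232], [234, 232, 232, 232, 232, 232, 232, 234], [234, 233, 232, 230, 230, 232, 232, 232], [233, 221, 151, 153, 163, 229, 233, 234], [234, 215, 118, 136, 142, 224, 234, 235], [234, 219, 115, 114, 115, 209, 234, 234], [234, 220, 112, 115, 118, 208, 234, 234], [232, 227, 113, 113, 116, 213, 236, 235], [236, 229, 113, 112, 116, 209, 235, 235], [234, 227, 118, 113, 115, 202, 234, 234], [234, 228, 117, 108, 113, 206, 235, 234], [233, 219, 96, 72, 72, 148, 178, 173]]
```

The bottle stands upright with its cap directly above its foot, it is near the tray centre, and the gripper is clear. I'll hand in.

```bash
python3 -c "
from plant import job
print(job.job_done())"
```

```text
the job is handed in; nothing more can be done
None
```

I rocked the bottle until both shoes were back, drew it out along its slant, and stood it upright near the centre of the steel tray; the job is handed in, but no verdict came back.

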